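# Clear the template and set the wheel's speed lever

## Task

Lift the wooden template up off its peg on the throwing wheel's speed control, stand it upright in the free front bay of the plywood rack and let it go. Then raise the sprung orange palm lever until the red needle lies in line with the green setting bar (to within about 3 degrees), and leave it there with the lever released. Do not disturb the pottery round about.

Things in the scene. Friction and masses are not known exactly. Their poses are not given: they have to be found in the camera images.
- control: The wheel's speed control, fixed: grey housing 150 x 110 mm, 86 mm high (x -50 to +100 mm), on a dark base plate 200 x 250 x 8 mm (x -80 to +120). Origin on the table under the spindle axis; its front (-x) faces the robot. A round white dial, radius 98 mm about the spindle, stands at y +59 to +63 mm.
- peg_mid (a point): Top of the steel peg where the template hangs: a level rod of 10 mm diameter along the control's x, 215 mm above the table, beside the lever (control y -80 mm). From its upright post (control x -45) it runs to x -138 mm, its end turned up 12 mm above the rod's top.
- spindle (a point): The hinge axis of lever, needle and setting bar: level, along the control's y axis, 105 mm above the table. This point is on the axis in the lever's mid-plane.
- needle (a joint): The red needle's angle (rad): 0 = level, pointing to the control's -x (towards the robot), growing as it rises; 1.57 = straight up. Red bar 115 x 12 x 12 mm beside the dial (y +74 mm). It turns stiffly (friction about 0.7 N m) and stays where it is left.
- setting (a joint): The green setting bar's angle (rad), same zero and sense as the needle: the wanted position. Green bar 125 x 14 x 14 mm just outside the needle (y +93 mm), held firmly.
- needle_tip (a point): Outer end of the red needle, 125 mm from the hinge axis; its axes turn with the needle (x along the bar, towards the axis).
- setting_tip (a point): Outer end of the green bar, 135 mm from the hinge axis; its axes turn with the bar (x along the bar, towards the axis).
- paddle (a joint): Angle (rad) of the palm lever relative to the needle. The lever drives the needle's spindle through a torsion spring (3 N m/rad, limits +-0.5): while raised it runs some 0.3 rad ahead of the needle, and springs back when let go; how far depends on its weight, which varies.
- paddle_lip (a point): Middle of the palm lever's outer edge, 150 mm from the hinge axis, at mid-thickness; x along the lever towards the axis. A steel arm widens to a flat orange plate 70 mm long, 90 mm wide, 12 mm thick. It starts about level, 100 mm above the table, free underneath in front of the housing; too wide to grasp across, it is raised with a tool put under its edge.
- template: Flat wooden template hung on the peg, 8 mm thick (x), 110 mm wide (y), 130 mm tall, about 90 g. Origin: middle of its lower edge, z up. Its hole, 40 mm wide, z 44 to 80 mm, hangs on the peg by its upper edge: raise it about 18 mm (15 to 23) to pass the turned-up end, then draw it off to the control's -x. It hangs in the lever's way.
- template_grip (a point): Middle of the blue grip tab at the template's top, 46 mm wide (y), 30 mm tall (z 100 to 130 mm), 8 mm thick: grasp across its thickness.
- rack: Fixed plywood template rack 96 x 150 mm, walls 45 mm high and 5 mm thick, floor 5 mm, with a divider across the middle. Origin under its centre, front (-x) towards the robot. The rear bay (+x) holds a dark template 8 x 100 mm standing to 76 mm above the table; the front bay (-x) is free.
- free_bay (a point): Centre of the free bay's floor, 5 mm above the table; the bay is about 40 mm along x, 140 mm along y, 40 mm deep. The template stands in it with its faces towards +-x and may lean.
- mug_a: Bystander, loose: unfired mug, off-white, 80 mm across, 85 tall, origin under its centre.
- mug_b: Bystander, loose: unfired mug, off-white, 84 mm across, 90 tall, origin under its centre.
- lidded_jar: Bystander, loose: off-white lidded jar, 110 mm across, 80 tall, origin under its centre.
- red_cup: Bystander, loose: terracotta-red cup, 72 mm across, 95 tall, origin under its centre.
- yellow_bowl: Bystander, loose: yellow bowl, 120 mm across, 60 tall, origin under its centre.
- elephant: Bystander, loose: off-white clay elephant, about 115 x 45 x 80 mm, origin under its centre.
Things that resemble listed ones, but are neither listed nor needed, are in the scene too. What is meant by the template is not purple, and is the smaller of those in its own colour.

How it is judged (in metres and radians):
On the way, in this order (a step that is already met when the one before it is completed fails the run):
1. the template stands released in the rack's free bay, the needle not yet raised (x of template in the frame of free_bay between -0.018 and 0.018 m and y of template in the frame of free_bay between -0.03 and 0.03 m and z of template in the frame of free_bay between -0.006 and 0.012 m and angle between template's own z axis and vertical below 0.45 rad and linear speed of template below 0.03 m/s and contact force between the fingers and template below 0.1 N and value of joint needle below 0.3 rad), for 0.2 s.
2. the needle is being raised by the sprung lever (the spring is wound up by more than 0.12 rad) (value of joint paddle above 0.12 rad and value of joint needle above 0.3 rad), for 0.05 s.
At the end, for the whole second after the job is handed in: The needle rests within 0.06 rad of the green bar, lever released. The template stands at rest in the free bay: origin within 18 mm (x) and 30 mm (y) of the bay's centre, lower edge under 12 mm above its floor, leaning less than 0.45 rad (x of template in the frame of free_bay between -0.018 and 0.018 m and y of template in the frame of free_bay between -0.03 and 0.03 m and z of template in the frame of free_bay between -0.006 and 0.012 m and angle between template's own z axis and vertical below 0.45 rad and linear speed of template below 0.03 m/s and angle between the x axis of needle_tip and the x axis of setting_tip, either way round below 0.06 rad and velocity of joint needle between -0.02 and 0.02 rad/s); the robot touches nothing.
It fails at once if a piece of pottery is shifted by more than 20 mm or tipped (distance of any of mug_a, mug_b, lidded_jar, red_cup, yellow_bowl, elephant from where it was at the start of the episode above 0.02 m or angle between any of mug_a, mug_b, lidded_jar, red_cup, yellow_bowl, elephant's own z axis and vertical above 0.3 rad).
It also fails if it takes over 61 s, if anything falls off the work surface, if the arm or the gripper's body presses on something with over 40 N, if the wrist force passes 120 N, or if a joint passes its speed limit or range.

## Robot

A 7-joint arm with a two-finger parallel gripper is mounted at the origin on the work surface. World frame = base frame: x ahead of the robot, y to its left, z up, the work surface at z = 0. Lengths are in m, angles in degrees, forces in N, time in s.
With the tool pointing down it reaches from about 0.425 to 0.875 m from the base axis. Payload 4.7 kg.
Tool frame: the origin (TCP) lies between the finger pads; the fingertips stand 8 mm ahead of it and the grasp point (between the pads) lies 11 mm behind it; z points along the fingers, y is the line along which they close (so a half turn about z gives the same grasp; the last joint's range is limited). The gripper opens to 87 mm and grips with 3 to 60 N. Pads are 19 mm wide; open, the fingers measure 117 mm over their backs; the gripper's body (75 mm by 190 mm) begins 51 mm behind the grasp point.
Start: joints at [71.625, 18.392, -4.016, 83.108, 1.295, 78.541, -3.26], TCP at [0.214, -0.614, 0.231] pointing down, gripper open.
Joint ranges: [-163.93, 163.93], [-17.29, 119.83], [-79.2, 71.16], [3.27, 140.29], [-89.18, 269.18], [5.43, 117.66], [-154.24, 154.24]. Speed limits (degrees/s): [147.25, 147.25, 180, 180, 180, 180, 180].

## Interface

Orientations are given as [roll, pitch, yaw] about the fixed x, y, z axes, in that order (R = Rz(yaw) Ry(pitch) Rx(roll)).
In Python, from cell import env, viewer gives the robot as it stands. The module is installed in compiled form; this text tells all that it offers.
- The arm moves only by the tool arm_command, never from a script. Its argument "series" is a list of rows, each a list of 2 entries, a list of its own where there are three numbers: the shift along the tool's x, y, z in mm, then the turn about the tool's z in rad. A call has exactly 5 rows; each row is the pose to reach, as a shift and turn from the pose commanded when the call began, along the tool's axes at that moment; what a row does not reach only later rows make up. A row lasts 1/10 s, in which the tool goes at most 50 mm and 8.59 degrees, less where a joint would pass 70% of its speed; a pose out of reach is approached as far as the arm can. A call with a gripper value outside its range is refused whole. "grip" is the gripper command: -1 is fully open, 1 is shut, values between are in proportion, set as the call begins (left out, the last holds). The fingers move at their own pace and stop on an object; "grip_force" is the grip in N (left out, the last holds). Time passes only in rows, so rows that repeat a pose let the fingers close, or fill a call up. It gives the time, the measured TCP pose, the force, the opening and the grip force at its end, in the units of the state.
- env.get_obs(): the state, without advancing time (a new reading comes with each control period).
- viewer.read_camera(name): name is "side" or "top" or "wrist"; returns (picture, depth): 400x640x3 uint8, blue, green, red; 400x640 float32, m along the optical axis (not along the pixel's ray), 0 where there is no reading.
- viewer.calibration(name): a dict with "K" (3x3 intrinsics, pixels), "T" (4x4, takes a point from camera to world coordinates); the wrist camera has in their place "hand_eye" (4x4, takes a point from camera to tool coordinates, whose origin is the TCP and whose axes are the flange's). Camera axes: x right, y up, looking along -z (the intrinsics and any distortion apply to the point x, -y, -z); pixel columns grow to the right and rows downward; lengths in m; the calibration is good to about 2 mm. A picture is of the moment at which its call begins: read the wrist's pose just before it. calibration takes no time and is no camera call.
- env.sign_off(): hands the job in; it is judged then, once.
The state is a dict: "time_s": time; "qpos": joint angles; "joint_velocities": joint speeds; "effort": joint torques, N m; "tool_pos": TCP position; "tool_rot": TCP orientation; "force": force on the tool from outside, world axes, zero at the start; "wrist_torque": the same for the moment, N m; "grip_width": finger opening in m; "grasp_force": force on a finger pad.
Only numpy, scipy, OpenCV 4.12 (cv2) and the standard library are available. Lean on these libraries where they do the work, as an engineer would, in place of code of your own. Each camera call takes 0.05 s, during which the arm holds its last target. There are 200 camera calls.

## Working session

There is one attempt and no reset: what is moved stays moved. The work goes in short steps, Python scripts to look and compute and a tool call to move; the robot and the scene stay as the last step left them, time stands still between calls to the robot, and variables do not carry over. Pictures are saved under pics/ and viewed, at most 10 in all, crops included, and the job is handed in when it is done.

Besides the shell and the picture viewer there is one more tool, called after "Request:" as name([rows], argument=value, ...), one row to a line, values as JSON. arm_command: Moves the arm, as the interface text tells. Its arguments: {"type":"object","properties":{"series":{"type":"array"},"grip":{"type":"number"},"grip_force":{"type":"number"}},"required":["series"]}

```bash
mkdir -p pics; cat > h.py <<'E'
import numpy as np, cv2, pickle
from cell import env, viewer
def grab(n):
    im,d=viewer.read_camera(n); c=viewer.calibration(n)
    pickle.dump((im,d,c,env.get_obs()),open(f'{n}.pkl','wb')); return im,d,c
def pts(d,c,T):
    K=c['K']; v,u=np.mgrid[0:d.shape[0],0:d.shape[1]]
    P=np.stack([(u-K[0,2])/K[0,0]*d,-(v-K[1,2])/K[1,1]*d,-d],-1)
    return P@T[:3,:3].T+T[:3,3]
E
python3 - <<'E'
from h import *
for n in('top','side'):
    im,d,c=grab(n); cv2.imwrite(f'pics/{n}0.png',im); print(n,c)
print(env.get_obs())
E
```

```text
top {'K': array([[420.81948578,   0.        , 315.17443979],
       [  0.        , 420.81948578, 197.14524497],
       [  0.        ,   0.        ,   1.        ]]), 'T': array([[-0.02766898,  0.99452091, -0.10080967,  0.42667972],
       [-0.99959735, -0.02689284,  0.00905018,  0.05578976],
       [ 0.00628953,  0.10101949,  0.99486457,  1.48230942],
       [ 0.        ,  0.        ,  0.        ,  1.        ]])}
side {'K': array([[468.03574975,   0.        , 322.3100338 ],
       [  0.        , 468.03574975, 209.13474824],
       [  0.        ,   0.        ,   1.        ]]), 'T': array([[-0.90388882,  0.31973479, -0.28417364,  0.15171646],
       [-0.42774435, -0.66867004,  0.6082065 ,  0.86603764],
       [ 0.00444638,  0.67130473,  0.74116813,  1.18048316],
       [ 0.        ,  0.        ,  0.        ,  1.        ]])}
{'time_s': 0.1, 'qpos': array([71.62557867, 18.43383906, -4.0171308 , 83.16959659,  1.29622753,
       78.54264661, -3.2599279 ]), 'joint_velocities': array([ 0.00364814, -0.1121764 ,  0.02483294, -0.15646879,  0.00471025,
       -0.04070409,  0.02116787]), 'effort': array([ 1.27294002e-04, -4.92570090e+01, -4.05418044e-01, -3.13400495e+01,
       -6.41066954e-02,  3.94306169e-02,  6.34714911e-05]), 'tool_pos': array([ 0.21336947, -0.61344569,  0.22956739]), 'tool_rot': array([-1.79899231e+02,  6.36007158e-03,  1.91858934e+01]), 'force': array([-0.35216729, -1.02253124,  0.55280999]), 'wrist_torque': array([-0.00249075, -0.01569341, -0.03829514]), 'grasp_force': 0.0, 'grip_width': 0.0870311042222387}
```

View both.

View pics/top0.png

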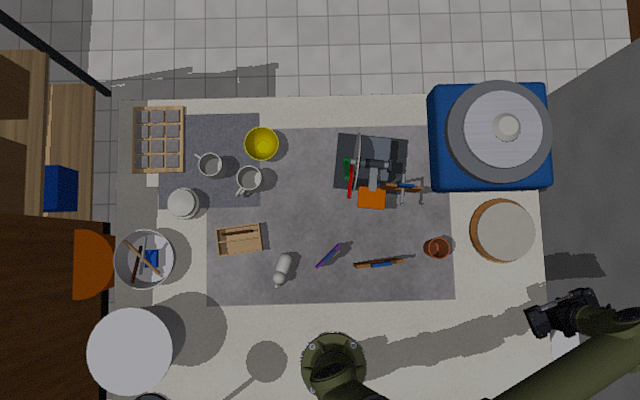

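View pics/side0.png

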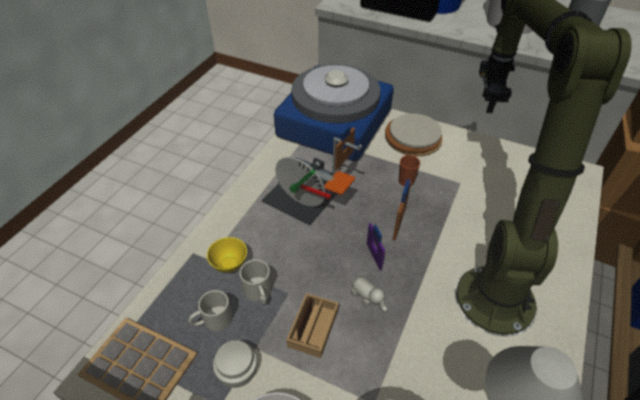

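```bash
python3 - <<'E'
from h import *
from scipy import ndimage
S={}
for n in('top','side'):
    im,d,c,o=pickle.load(open(n+'.pkl','rb')); P=pts(d,c,c['T']); hsv=cv2.cvtColor(im,cv2.COLOR_BGR2HSV)
    H,s,V=cv2.split(hsv); R=(P[...,0]>.2)&(P[...,0]<1.)&(P[...,1]>-.5)&(P[...,1]<.6)&(P[...,2]>0.008)&(d>0)
    for k,m in dict(orange=(H>=4)&(H<22)&(s>130),red=((H<3)|(H>176))&(s>150),green=(H>45)&(H<85)&(s>110),blue=(H>100)&(H<128)&(s>110),purple=(H>128)&(H<165)&(s>80)).items():
        l,N=ndimage.label(m&R)
        for i in range(1,N+1):
            q=P[l==i]
            if len(q)<12: continue
            vu=np.argwhere(l==i); print(n,k,len(q),'uv',vu.mean(0)[::-1].astype(int),'med',np.median(q,0).round(3),'lo',np.percentile(q,4,0).round(3),'hi',np.percentile(q,96,0).round(3))
im=cv2.imread('pics/top0.png'); a=cv2.resize(im[120:280,300:460],(600,600),interpolation=cv2.INTER_CUBIC); cv2.imwrite('pics/crop1.png',a)
E
```

```text
top orange 641 uv [374 196] med [ 0.563 -0.148  0.122] lo [ 0.527 -0.202  0.115] hi [ 0.59  -0.099  0.232]
top orange 67 uv [413 188] med [ 0.572 -0.256  0.218] lo [ 0.57  -0.273  0.168] hi [ 0.576 -0.235  0.237]
top orange 92 uv [471 230] med [ 0.442 -0.495  0.028] lo [ 0.404 -0.5    0.018] hi [ 0.487 -0.49   0.035]
top orange 68 uv [236 232] med [0.459 0.308 0.076] lo [0.454 0.263 0.062] hi [0.465 0.354 0.08 ]
top orange 320 uv [437 247] med [ 0.389 -0.373  0.065] lo [ 0.359 -0.389  0.011] hi [ 0.418 -0.325  0.098]
top orange 168 uv [375 262] med [ 0.348 -0.144  0.098] lo [ 0.337 -0.223  0.017] hi [ 0.357 -0.083  0.138]
top red 107 uv [350 181] med [ 0.614 -0.073  0.118] lo [ 0.565 -0.081  0.111] hi [ 0.665 -0.063  0.125]
top green 108 uv [346 167] med [ 0.658 -0.057  0.156] lo [ 0.608 -0.07   0.039] hi [ 0.692 -0.049  0.221]
top blue 2927 uv [445 142] med [ 0.721 -0.381  0.125] lo [ 0.581 -0.471  0.038] hi [ 0.922 -0.362  0.134]
top blue 60 uv [405 184] med [ 0.579 -0.222  0.264] lo [ 0.574 -0.249  0.085] hi [ 0.61  -0.201  0.269]
top blue 93 uv [154 258] med [0.377 0.591 0.039] l
[... 1323 characters left out ...]
6 307] med [0.463 0.296 0.075] lo [0.459 0.288 0.069] hi [0.465 0.311 0.078]
side red 115 uv [316 191] med [ 0.607 -0.067  0.117] lo [ 0.564 -0.078  0.11 ] hi [ 0.654 -0.058  0.125]
side green 92 uv [300 181] med [ 0.66  -0.048  0.146] lo [ 0.612 -0.059  0.105] hi [ 0.69  -0.042  0.219]
side blue 2595 uv [319 128] med [ 0.757 -0.364  0.111] lo [ 0.58  -0.468  0.029] hi [ 0.915 -0.354  0.134]
side blue 59 uv [405 189] med [ 0.346 -0.137  0.174] lo [ 0.34  -0.175  0.15 ] hi [ 0.352 -0.12   0.178]
side blue 59 uv [376 232] med [0.375 0.012 0.125] lo [ 0.361 -0.004  0.109] hi [0.389 0.028 0.131]
side purple 361 uv [375 247] med [0.37  0.019 0.058] lo [ 0.338 -0.022  0.014] hi [0.408 0.051 0.101]
```

View pics/crop1.png

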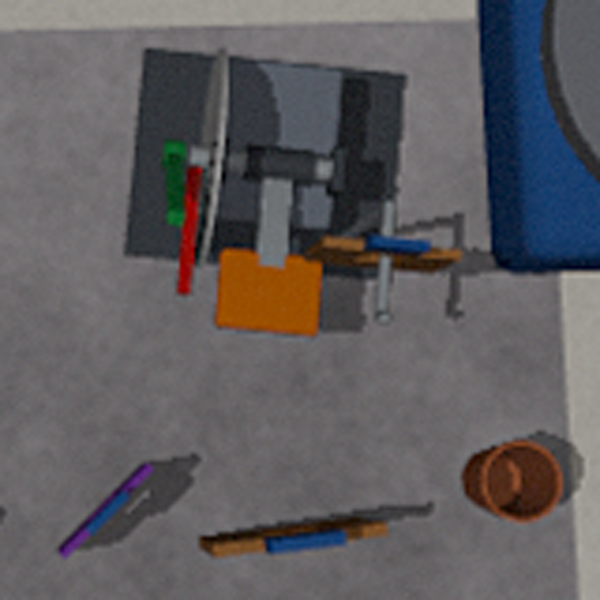

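```bash
python3 - <<'E'
from h import *
def line(q): # fit in xy
    m=np.median(q,0); q=q[np.linalg.norm(q-m,axis=1)<.12]; m=q.mean(0); u,s,vt=np.linalg.svd(q-m,full_matrices=False); return m.round(4),vt[0].round(4),s.round(3)
A={}
for n in('top','side'):
    im,d,c,o=pickle.load(open(n+'.pkl','rb')); P=pts(d,c,c['T']); H,s,V=cv2.split(cv2.cvtColor(im,cv2.COLOR_BGR2HSV))
    x,y,z=P[...,0],P[...,1],P[...,2]; ok=d>0
    t=ok&(x>.4)&(x<.5)&(y>-.1)&(y<.1)&(z<.02); print(n,'table z',np.median(z[t]))
    red=ok&((H<3)|(H>176))&(s>150)&(x>.5)&(x<.7)&(abs(y+.07)<.04); print(' red',line(P[red]))
    g=ok&(H>45)&(H<85)&(s>110)&(x>.55)&(x<.75)&(abs(y+.05)<.04)&(z>.08); print(' green',line(P[g]))
    org=ok&(H>=4)&(H<22)&(s>130)
    pl=org&(x<.6)&(x>.51)&(y>-.21)&(y<-.08)&(z<.14)&(z>.08); q=P[pl]; m=q.mean(0); u,S,vt=np.linalg.svd(q-m,full_matrices=False); print(' plate',m.round(4),'normal',vt[2].round(3)); print('  rect',cv2.minAreaRect((q[:,:2]*1000).astype(np.float32)))
    te=org&(x<.6)&(x>.55)&(y>-.29)&(y<-.15)&(z>.15); print(' templ',line(P[te][:,:2]),P[te].min(0),P[te].max(0))
    tb=ok&(H>100)&(H<128)&(s>110)&(x>.56)&(x<.6)&(y>-.26)&(y<-.18)&(z>.24); q=P[tb]; print(' tab',line(q[:,:2]),q.min(0),q.max(0))
    dial=ok&(z>.12)&(z<.21)&(x>.55)&(x<.8)&(y>-.16)&(y<-.06)&(s<60); print(' dial',line(P[dial][:,:2]),dial.sum())
    r=ok&(x>.36)&(x<.55)&(y>.18)&(y<.42)&(z>.033)&(z<.056)
    q=P[r]; print(' rack',len(q),cv2.minAreaRect((q[:,:2]*1000).astype(np.float32)), 'maxz',z[ok&(x>.4)&(x<.52)&(y>.22)&(y<.39)].max())
    r2=ok&(x>.4)&(x<.52)&(y>.22)&(y<.39)&(z>.062)&(z<.085); print(' dark',line(P[r2][:,:2]),r2.sum())
E
```

```text
top table z 0.0012798080337338424
 red (array([ 0.6143, -0.0724,  0.1156]), array([-0.9752,  0.1346,  0.1759]), array([0.333, 0.204, 0.034]))
 green (array([ 0.6514, -0.0581,  0.1641]), array([-0.5742,  0.0762,  0.8151]), array([0.485, 0.088, 0.046]))
 plate [ 0.557  -0.139   0.1209] normal [-0.088  0.003 -0.996]
  rect ((559.1239013671875, -139.67901611328125), (89.15869903564453, 68.41029357910156), 83.33724212646484)
 templ (array([ 0.5778, -0.2157]), array([0.1325, 0.9912]), array([0.461, 0.029])) [ 0.56865759 -0.27564657  0.15007637] [ 0.59018932 -0.16814565  0.26007322]
 tab (array([ 0.579 , -0.2206]), array([-0.107 , -0.9943]), array([0.101, 0.019])) [ 0.57311009 -0.2448742   0.24698085] [ 0.58508328 -0.20067767  0.27062279]
 dial (array([ 0.6641, -0.1022]), array([-1.    ,  0.0073]), array([0.734, 0.328])) 222
 rack 313 ((434.8362731933594, 307.53497314453125), (95.94194793701172, 151.79942321777344), 6.242631435394287) maxz 0.08119925789719096
 dark (array([0.4584, 0.31  ]), array([ 0.1072, -0.9942]), array([0.261, 0.022])) 79
side table z 0.0008628094297855604
 red (array([
[... 294 characters left out ...]
-137.23338317871094), (96.3663330078125, 70.87130737304688), 83.73291015625)
 templ (array([ 0.5805, -0.2013]), array([0.1215, 0.9926]), array([0.426, 0.028])) [ 0.57115017 -0.27091015  0.1502581 ] [ 0.58861223 -0.16136487  0.23923647]
 tab (array([ 0.58  , -0.2133]), array([0.1524, 0.9883]), array([0.109, 0.024])) [ 0.57355207 -0.244811    0.24094831] [ 0.58769496 -0.1948079   0.26835729]
 dial (array([ 0.6814, -0.0899]), array([-0.9935,  0.1134]), array([1.247, 0.18 ])) 675
 rack 663 ((436.7609558105469, 311.6053161621094), (97.45442962646484, 153.98023986816406), 6.34879207611084) maxz 0.0811124870240787
 dark (array([0.4589, 0.3184]), array([ 0.1125, -0.9936]), array([0.344, 0.03 ])) 138
```

```bash
cat >> h.py <<'E'
def go(p,yaw=None):
    o=env.get_obs(); P=np.array(o['tool_pos']); r,pt,y=np.radians(o['tool_rot']); c,s=np.cos(y),np.sin(y); d=np.array(p)-P
    t=0 if yaw is None else -(np.radians(yaw)-y+np.pi)%(2*np.pi)-0
    if yaw is not None: t=-((np.radians(yaw)-y+np.pi)%(2*np.pi)-np.pi)
    print('t',o['time_s'],'pos',P.round(4),'rot',np.round(o['tool_rot'],2),'F',np.round(o['force'],1),'w',round(o['grip_width'],4),'gf',o['grasp_force'])
    print('shift',np.round([1e3*(c*d[0]+s*d[1]),1e3*(s*d[0]-c*d[1]),-1e3*d[2]],1),'turn',round(float(t),4))
E
python3 -c "
from h import *
go([.5793,-.2175,.33],82.8)"
```

```text
t 0.1 pos [ 0.2134 -0.6134  0.2296] rot [-1.799e+02  1.000e-02  1.919e+01] F [-0.4 -1.   0.6] w 0.087 gf 0.0
shift [ 475.7 -253.7 -100.4] turn -1.1103
```

Request:
arm_command([
  [[0,0,-50],0],
  [[0,0,-100],0],
  [[47,-10,-100],-0.15],
  [[94,-20,-100],-0.3],
  [[141,-30,-100],-0.45],
], grip=-0.2, grip_force=20)

```text
time_s: 0.6
tool_pos: [0.3379, -0.5384, 0.3306]
tool_rot: [180.0, -0.0, 45.3]
force: [0.7, -0.5, -0.8]
grip_width: 0.0565
grasp_force: 0.0
```

```bash
python3 -c "
from h import *
go([.5793,-.2175,.31],82.8)"
```

```text
t 0.6 pos [ 0.3379 -0.5384  0.3306] rot [179.98  -0.    45.25] F [ 0.7 -0.5 -0.8] w 0.0565 gf 0.0
shift [397.8 -54.5  20.6] turn -0.6553
```

Request:
arm_command([
  [[49,-7,0],-0.14],
  [[98,-14,0],-0.28],
  [[147,-21,0],-0.42],
  [[196,-28,0],-0.56],
  [[245,-34,0],-0.65],
])

```text
time_s: 1.1
tool_pos: [0.4869, -0.3402, 0.3303]
tool_rot: [-180.0, 0.0, 82.5]
force: [1.2, -0.4, -0.6]
grip_width: 0.0525
grasp_force: 0.0
```

Request:
arm_command([
  [[20,-20,0],0],
  [[20,-20,0],0],
  [[20,-20,0],0],
  [[20,-20,0],0],
  [[20,-20,0],0],
])

```text
time_s: 1.6
tool_pos: [0.4686, -0.321, 0.3303]
tool_rot: [-180.0, -0.0, 82.1]
force: [-0.1, 0.4, 0.8]
grip_width: 0.0523
grasp_force: 0.0
```

```bash
python3 -c "
from h import *
go([.5793,-.2175,.31],82.8)"
```

```text
t 1.6 pos [ 0.4686 -0.321   0.3303] rot [-179.98   -0.     82.07] F [-0.1  0.4  0.8] w 0.0523 gf 0.0
shift [117.8  95.3  20.3] turn -0.0128
```

Request:
arm_command([
  [[35,30,0],-0.013],
  [[75,60,0],-0.013],
  [[118,95,0],-0.013],
  [[118,95,0],-0.013],
  [[118,95,0],-0.013],
])

```text
time_s: 2.1
tool_pos: [0.5802, -0.2143, 0.3298]
tool_rot: [-180.0, -0.1, 83.1]
force: [-0.6, -0.4, -0.8]
grip_width: 0.0522
grasp_force: 0.0
```

```bash
python3 - <<'E'
from h import *
from scipy.spatial.transform import Rotation as Ro
im,d,c=grab('wrist'); o=pickle.load(open('wrist.pkl','rb'))[3]
T=np.eye(4); T[:3,:3]=Ro.from_euler('xyz',o['tool_rot'],degrees=True).as_matrix(); T[:3,3]=o['tool_pos']
P=pts(d,c,T@c['hand_eye']); H,s,V=cv2.split(cv2.cvtColor(im,cv2.COLOR_BGR2HSV))
cv2.imwrite('pics/w1.png',im)
x,y,z=P[...,0],P[...,1],P[...,2]
m=(d>0)&(H>100)&(H<128)&(s>110)&(x>.54)&(x<.62)&(y>-.27)&(y<-.17)&(z>.22); q=P[m]
if len(q):
    print(len(q),q.min(0),q.max(0)); tp=q[q[:,2]>.258]; print(len(tp),cv2.minAreaRect((tp[:,:2]*1000).astype(np.float32)))
go([.5793,-.2175,.242],82.8)
E
```

```text
832 [ 0.54849549 -0.26143824  0.23535857] [ 0.61972063 -0.17764435  0.41508449]
767 ((584.2860717773438, -213.03408813476562), (65.11711120605469, 70.01148986816406), 84.88616943359375)
t 2.15 pos [ 0.5791 -0.2164  0.3299] rot [-1.7994e+02  1.0000e-02  8.2930e+01] F [-0.9 -1.   0.5] w 0.0522 gf 0.0
shift [-1.   0.3 87.9] turn 0.0023
```

View pics/w1.png

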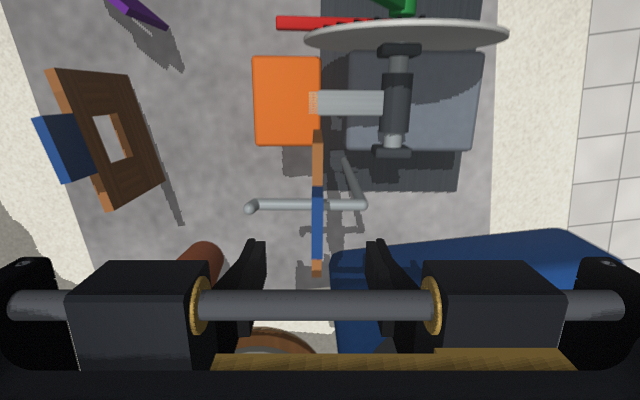

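```bash
python3 - <<'E'
from h import *
from scipy.spatial.transform import Rotation as Ro
im,d,c,o=pickle.load(open('wrist.pkl','rb'))
T=np.eye(4); T[:3,:3]=Ro.from_euler('xyz',o['tool_rot'],degrees=True).as_matrix(); T[:3,3]=o['tool_pos']; T=T@c['hand_eye']
for u,v in((317,187),(317,260),(312,222),(323,222)):
    r=T[:3,:3]@np.array([(u-c['K'][0,2])/c['K'][0,0],-(v-c['K'][1,2])/c['K'][1,1],-1]); print((T[:3,3]+r*(.265-T[2,3])/r[2]).round(4), d[v,u])
E
```

```text
[ 0.584 -0.194  0.265] 0.25086308
[ 0.5774 -0.2477  0.265 ] 0.2762912
[ 0.5775 -0.2184  0.265 ] 0.23550618
[ 0.585  -0.2193  0.265 ] 0.23477742
```

Request:
arm_command([
  [[-2,2,30],0],
  [[-3,2,60],0],
  [[-3,2,80],0],
  [[-3,2,88],0],
  [[-3,2,88],0],
])

```text
time_s: 2.65
tool_pos: [0.5793, -0.2207, 0.2416]
tool_rot: [-179.9, 0.0, 82.8]
force: [-0.3, 0.3, 0.3]
grip_width: 0.0521
grasp_force: 0.0
```

Request:
arm_command([
  [[0,0,0],0],
  [[0,0,0],0],
  [[0,0,0],0],
  [[0,0,0],0],
  [[0,0,0],0],
], grip=1, grip_force=30)

```text
time_s: 3.15
tool_pos: [0.581, -0.2187, 0.2429]
tool_rot: [180.0, 0.0, 83.0]
force: [0.2, 0.0, -0.9]
grip_width: 0.0202
grasp_force: 0.0
```

Request:
arm_command([
  [[0,0,0],0],
  [[0,0,0],0],
  [[0,0,0],0],
  [[0,0,0],0],
  [[0,0,0],0],
])

```text
time_s: 3.65
tool_pos: [0.5809, -0.2187, 0.2426]
tool_rot: [180.0, 0.0, 83.0]
force: [1.1, 0.2, -0.3]
grip_width: 0.0075
grasp_force: 30.0
```

Request:
arm_command([
  [[0,0,-5],0],
  [[0,0,-10],0],
  [[0,0,-15],0],
  [[0,0,-19],0],
  [[0,0,-19],0],
])

```text
time_s: 4.15
tool_pos: [0.5812, -0.2188, 0.2625]
tool_rot: [179.9, 0.0, 83.0]
force: [-0.0, 0.3, -1.9]
grip_width: 0.0084
grasp_force: 30.0
```

Request:
arm_command([
  [[0,-15,0],0],
  [[0,-30,0],0],
  [[0,-48,0],0],
  [[0,-66,0],0],
  [[0,-84,0],0],
])

```text
time_s: 4.65
tool_pos: [0.4967, -0.2082, 0.2614]
tool_rot: [-180.0, 0.0, 83.0]
force: [0.4, 0.4, -0.5]
grip_width: 0.008
grasp_force: 30.0
```

```bash
python3 - <<'E'
from h import *
im,d,c=grab('side'); cv2.imwrite('pics/s1.png',cv2.resize(im[60:260,240:440],(600,600)))
go([.44,.05,.30],90)
E
```

```text
t 4.7 pos [ 0.4941 -0.2083  0.2616] rot [-1.7983e+02  6.0000e-02  8.2910e+01] F [-3.3  1.3 -1.2] w 0.008 gf 30.003722487017512
shift [249.7 -85.6 -38.4] turn -0.1238
```

View pics/s1.png

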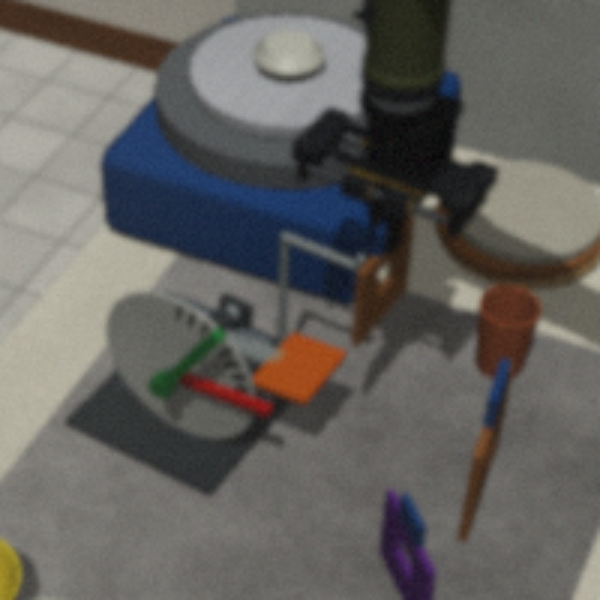

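Request:
arm_command([
  [[0,-5,0],0],
  [[0,-10,0],0],
  [[0,-15,0],0],
  [[0,-15,0],0],
  [[0,-15,0],0],
])

```text
time_s: 5.2
tool_pos: [0.4828, -0.2066, 0.2615]
tool_rot: [180.0, -0.0, 83.0]
force: [-0.2, 0.1, -0.8]
grip_width: 0.0075
grasp_force: 30.0
```

Request:
arm_command([
  [[0,0,-15],0],
  [[0,0,-30],0],
  [[0,0,-45],0],
  [[0,0,-45],0],
  [[0,0,-45],0],
])

```text
time_s: 5.7
tool_pos: [0.4829, -0.2067, 0.3073]
tool_rot: [179.9, 0.0, 83.0]
force: [-0.3, 0.2, -1.6]
grip_width: 0.0076
grasp_force: 30.0
```

```bash
python3 - <<'E'
from h import *
go([.413,.307,.30],96.3)
E
```

```text
t 5.7 pos [ 0.4829 -0.2067  0.3073] rot [1.7993e+02 3.0000e-02 8.2960e+01] F [-0.3  0.2 -1.6] w 0.0076 gf 29.998696334660053
shift [ 501.2 -132.4    7.3] turn -0.2329
```

Request:
arm_command([
  [[45,-5,0],-0.02],
  [[95,-15,0],-0.05],
  [[143,-28,0],-0.08],
  [[190,-40,0],-0.1],
  [[238,-54,0],-0.12],
])

```text
time_s: 6.2
tool_pos: [0.4573, 0.038, 0.3059]
tool_rot: [-180.0, 0.0, 89.9]
force: [0.8, 0.1, -1.1]
grip_width: 0.0074
grasp_force: 30.0
```

Request:
arm_command([
  [[48,-13,0],-0.03],
  [[95,-27,0],-0.06],
  [[142,-40,0],-0.09],
  [[190,-54,0],-0.11],
  [[225,-62,0],-0.11],
])

```text
time_s: 6.7
tool_pos: [0.3945, 0.2647, 0.3062]
tool_rot: [180.0, 0.0, 96.3]
force: [0.8, -0.3, -1.1]
grip_width: 0.0076
grasp_force: 30.0
```

```bash
python3 - <<'E'
from h import *
go([.413,.307,.30],96.3)
E
```

```text
t 6.7 pos [0.3945 0.2647 0.3062] rot [1.7999e+02 3.0000e-02 9.6350e+01] F [ 0.8 -0.3 -1.1] w 0.0076 gf 29.996671504341066
shift [40.  23.   6.2] turn 0.0008
```

Request:
arm_command([
  [[40,23,0],0],
  [[40,23,30],0],
  [[40,23,70],0],
  [[40,23,110],0],
  [[40,23,125],0],
])

```text
time_s: 7.2
tool_pos: [0.4131, 0.3018, 0.1773]
tool_rot: [-179.6, 0.1, 96.2]
force: [0.0, 0.1, -1.1]
grip_width: 0.0081
grasp_force: 30.0
```

```bash
python3 - <<'E'
from h import *
im,d,c=grab('side'); P=pts(d,c,c['T'])
cv2.imwrite('pics/s2.png',cv2.resize(im[220:380,220:420],(750,600)))
go([.413,.307,.115],96.3)
E
```

```text
t 7.25 pos [0.413  0.3016 0.1769] rot [-1.7958e+02  1.4000e-01  9.6150e+01] F [-0.7 -1.  -3.3] w 0.0076 gf 29.99852942302823
shift [ 5.3  0.6 61.9] turn -0.0027
```

View pics/s2.png

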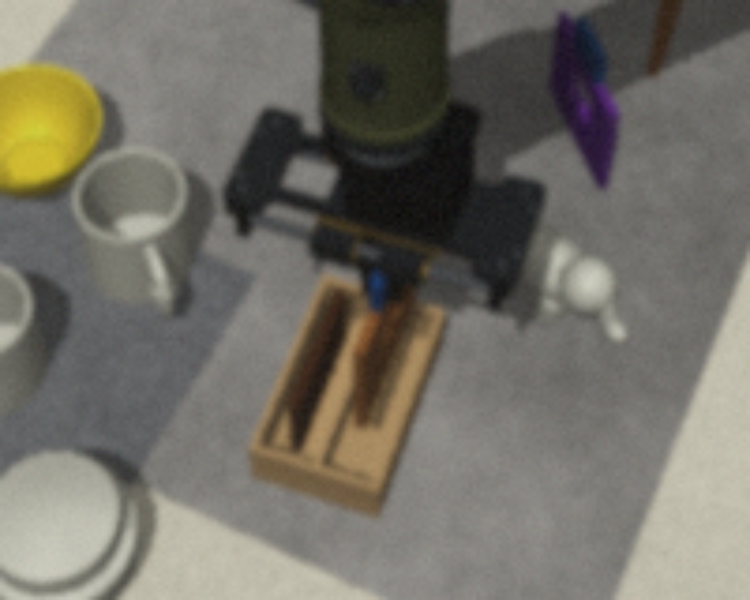

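Request:
arm_command([
  [[4,0,15],0],
  [[4,0,30],0],
  [[4,0,42],0],
  [[4,0,50],0],
  [[4,0,54],0],
])

```text
time_s: 7.75
tool_pos: [0.4149, 0.3074, 0.1269]
tool_rot: [-180.0, 0.0, 96.1]
force: [0.1, 0.3, -0.6]
grip_width: 0.0078
grasp_force: 30.0
```

Request:
arm_command([
  [[0,0,3],0],
  [[0,0,6],0],
  [[0,0,8],0],
  [[0,0,9],0],
  [[0,0,9],0],
])

```text
time_s: 8.25
tool_pos: [0.4151, 0.3076, 0.1185]
tool_rot: [180.0, 0.0, 96.1]
force: [-0.2, -0.4, -1.6]
grip_width: 0.008
grasp_force: 30.0
```

Request:
arm_command([
  [[0,0,2],0],
  [[0,0,4],0],
  [[0,0,5],0],
  [[0,0,6],0],
  [[0,0,6],0],
])

```text
time_s: 8.75
tool_pos: [0.4151, 0.3081, 0.1131]
tool_rot: [180.0, -0.0, 96.1]
force: [-1.2, 0.6, 5.0]
grip_width: 0.0076
grasp_force: 30.0
```

Request:
arm_command([
  [[0,0,0],0],
  [[0,0,0],0],
  [[0,0,0],0],
  [[0,0,0],0],
  [[0,0,0],0],
], grip=0)

```text
time_s: 9.25
tool_pos: [0.415, 0.3075, 0.1124]
tool_rot: [-180.0, 0.0, 96.1]
force: [0.4, 0.4, -0.6]
grip_width: 0.0388
grasp_force: 0.0
```

Request:
arm_command([
  [[0,0,0],0],
  [[0,0,-20],0],
  [[0,0,-60],0],
  [[0,0,-110],0],
  [[0,0,-160],0],
])

```text
time_s: 9.75
tool_pos: [0.4144, 0.3075, 0.2739]
tool_rot: [-180.0, 0.0, 96.2]
force: [1.5, 0.2, -1.0]
grip_width: 0.0433
grasp_force: 0.0
```

```bash
python3 - <<'E'
from h import *
im,d,c=grab('side'); P=pts(d,c,c['T'])
cv2.imwrite('pics/s3.png',cv2.resize(im[120:360,220:520],(750,600)))
H,s,V=cv2.split(cv2.cvtColor(im,cv2.COLOR_BGR2HSV)); x,y,z=P[...,0],P[...,1],P[...,2]
m=(d>0)&(H>100)&(H<128)&(s>110)&(x>.36)&(x<.48)&(y>.2)&(y<.4)&(z>.05);q=P[m]; print(len(q),np.percentile(q,[3,50,97],axis=0).round(3))
go([.46,-.05,.30],82.8)
E
```

```text
105 [[0.362 0.231 0.129]
 [0.412 0.286 0.676]
 [0.447 0.33  0.686]]
t 9.8 pos [0.4174 0.3107 0.2823] rot [179.38  -0.22  96.18] F [2.2 4.4 5.9] w 0.0432 gf 0.0
shift [-363.2    3.5  -17.7] turn 0.2336
```

View pics/s3.png

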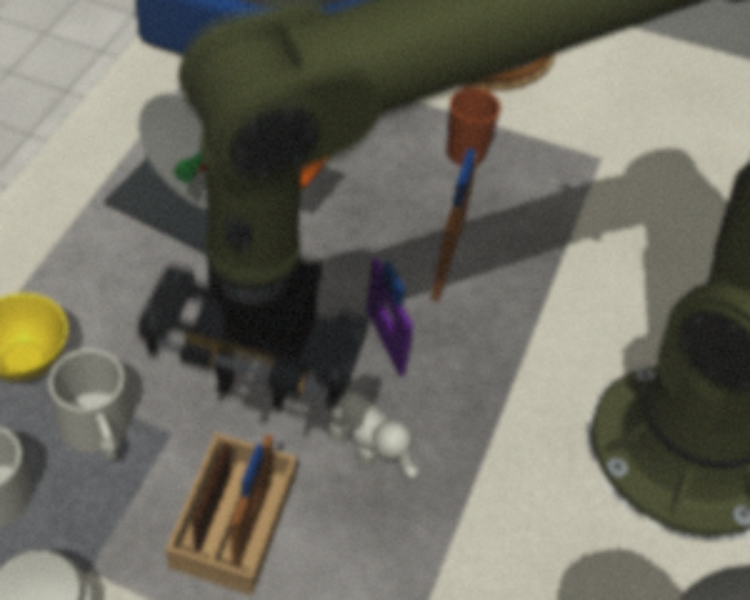

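```bash
python3 - <<'E'
from h import *
go([.487,-.130,.27],82.8)
E
```

```text
t 9.8 pos [0.4174 0.3107 0.2823] rot [179.38  -0.22  96.18] F [2.2 4.4 5.9] w 0.0432 gf 0.0
shift [-445.6   21.7   12.3] turn 0.2336
```

Request:
arm_command([
  [[-48,3,0],0.05],
  [[-96,6,0],0.1],
  [[-144,10,0],0.15],
  [[-192,14,0],0.2],
  [[-240,18,0],0.23],
], grip=1, grip_force=40)

```text
time_s: 10.3
tool_pos: [0.4586, 0.0689, 0.2729]
tool_rot: [179.9, 0.1, 82.8]
force: [1.4, 0.2, 0.4]
grip_width: 0.0115
grasp_force: 0.0
```

```bash
python3 - <<'E'
from h import *
go([.487,-.130,.27],82.8)
E
```

```text
t 10.3 pos [0.4586 0.0689 0.2729] rot [1.7991e+02 7.0000e-02 8.2850e+01] F [1.4 0.2 0.4] w 0.0115 gf 0.0
shift [-193.8   53.     2.9] turn 0.0008
```

Request:
arm_command([
  [[-48,13,0],0],
  [[-96,26,0],0],
  [[-144,39,0],0],
  [[-190,52,0],0],
  [[-190,52,0],0],
])

```text
time_s: 10.8
tool_pos: [0.4861, -0.1323, 0.2715]
tool_rot: [-179.9, 0.1, 82.3]
force: [0.1, 0.0, -1.0]
grip_width: 0.0001
grasp_force: 0.0
```

```bash
python3 - <<'E'
from h import *
from scipy.spatial.transform import Rotation as Ro
im,d,c=grab('wrist'); o=env.get_obs()
T=np.eye(4); T[:3,:3]=Ro.from_euler('xyz',o['tool_rot'],degrees=True).as_matrix(); T[:3,3]=o['tool_pos']
P=pts(d,c,T@c['hand_eye']); H,s,V=cv2.split(cv2.cvtColor(im,cv2.COLOR_BGR2HSV)); x,y,z=P[...,0],P[...,1],P[...,2]
m=(d>0)&(H>=4)&(H<22)&(s>130)&(z>.09)&(z<.14)&(x>.48)&(x<.62); q=P[m]; print(len(q),cv2.minAreaRect((q[:,:2]*1000).astype(np.float32)),np.median(z[m]))
cv2.imwrite('pics/w2.png',im)
go([.487,-.130,.103],82.8)
E
```

```text
6725 ((560.7899780273438, -131.09898376464844), (88.65888214111328, 69.31314086914062), 82.88057708740234) 0.12174457293705143
t 10.85 pos [ 0.4864 -0.1278  0.2718] rot [-1.7993e+02 -5.0000e-02  8.2560e+01] F [-0.   0.8  0.2] w 0.0004 gf 0.0
shift [ -2.1   0.9 168.8] turn -0.0041
```

View pics/w2.png

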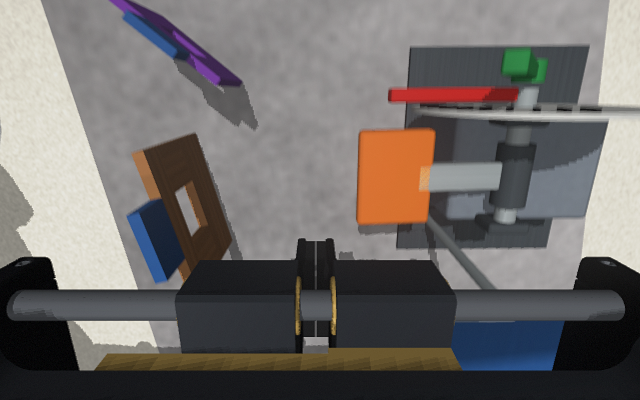

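Request:
arm_command([
  [[-3,0,40],0],
  [[-3,0,85],0],
  [[-3,0,125],0],
  [[-3,0,155],0],
  [[-3,0,169],0],
])

```text
time_s: 11.35
tool_pos: [0.4847, -0.1249, 0.1009]
tool_rot: [-179.8, -0.1, 83.1]
force: [-0.0, -0.5, 0.7]
grip_width: 0.0005
grasp_force: 0.0
```

Request:
arm_command([
  [[0,4,0],0],
  [[0,9,0],0],
  [[0,14,0],0],
  [[0,18,0],0],
  [[0,22,0],0],
])

```text
time_s: 11.85
tool_pos: [0.5095, -0.13, 0.1046]
tool_rot: [179.9, 0.0, 82.9]
force: [-0.6, -0.7, 0.3]
grip_width: 0.0005
grasp_force: 0.0
```

Request:
arm_command([
  [[0,2,0],0],
  [[0,4,0],0],
  [[0,6,0],0],
  [[0,7,0],0],
  [[0,7,0],0],
])

```text
time_s: 12.35
tool_pos: [0.5151, -0.1306, 0.1034]
tool_rot: [-180.0, 0.0, 83.0]
force: [0.2, 0.1, 0.4]
grip_width: 0.0006
grasp_force: 0.2
```

```bash
python3 -c "
from h import *
go([.5238,-.1343,.103],82.8)"
```

```text
t 12.35 pos [ 0.5151 -0.1306  0.1034] rot [-179.97    0.     82.95] F [0.2 0.1 0.4] w 0.0006 gf 0.1996574004442664
shift [-2.6  9.1  0.4] turn 0.0027
```

Request:
arm_command([
  [[0,1,0],0],
  [[0,2,0],0],
  [[0,3,0],0],
  [[0,4,0],0],
  [[0,4,0],0],
])

```text
time_s: 12.85
tool_pos: [0.5151, -0.1306, 0.1019]
tool_rot: [-179.5, 0.0, 82.9]
force: [-9.2, 1.9, 1.1]
grip_width: 0.0004
grasp_force: 4.8
```

Request:
arm_command([
  [[0,1,0],0],
  [[0,2,0],0],
  [[0,3,0],0],
  [[0,4,0],0],
  [[0,4,0],0],
])

```text
time_s: 13.35
tool_pos: [0.515, -0.1306, 0.1003]
tool_rot: [-178.9, -0.0, 82.9]
force: [-17.6, 2.8, 2.8]
grip_width: 0.0006
grasp_force: 8.7
```

Request:
arm_command([
  [[0,4,0],0],
  [[0,5,-6],0],
  [[0,6,-12],0],
  [[0,7,-18],0],
  [[0,8,-24],0],
])

```text
time_s: 13.85
tool_pos: [0.5185, -0.131, 0.1226]
tool_rot: [-178.3, -0.0, 82.9]
force: [-25.2, 3.9, 2.2]
grip_width: 0.0004
grasp_force: 12.6
```

```bash
cat >> h.py <<'E'
def ang():
    import math
    im,d,c=grab('side'); P=pts(d,c,c['T']); H,s,V=cv2.split(cv2.cvtColor(im,cv2.COLOR_BGR2HSV)); x,y,z=P[...,0],P[...,1],P[...,2]
    R=(d>0)&(x>.5)&(x<.8)&(z>.09)&(z<.27)&(y>-.12)&(y<.0); a=np.radians(-7.2); S=np.array([.672,-.153])
    X=(x-S[0])*np.cos(a)+(y-S[1])*np.sin(a)
    for k,m in dict(red=((H<4)|(H>176))&(s>140)&R,green=(H>45)&(H<85)&(s>110)&R).items():
        q=np.stack([-X[m],z[m]],1).astype(np.float32)
        if len(q)<10: print(k,'few'); continue
        vx,vy,_,_=cv2.fitLine(q,cv2.DIST_HUBER,0,.01,.01).ravel(); f=q[np.linalg.norm(q-[0,.105],axis=1)>.06]-[0,.105]
        print(k,len(q),'line',round(math.atan2(abs(vy),vx*np.sign(vy)),3),'fromaxis',np.round(np.median(np.arctan2(f[:,1],f[:,0])),3))
    m=(H>=4)&(H<22)&(s>130)&(d>0)&(x>.5)&(x<.75)&(y>-.21)&(y<-.08)&(z>.09)&(z<.28)
    q=np.stack([-X[m],z[m]],1).astype(np.float32)
    if len(q)>20: vx,vy,_,_=cv2.fitLine(q,cv2.DIST_HUBER,0,.01,.01).ravel(); print('lever',len(q),round(math.atan2(abs(vy),vx*np.sign(vy)),3),'far',q[q[:,0].argmax()],q[q[:,1].argmax()])
    o=env.get_obs(); p=o['tool_pos']; print('tcp ctrl x,y,z',((p[0]-S[0])*np.cos(a)+(p[1]-S[1])*np.sin(a)).round(4),(-(p[0]-S[0])*np.sin(a)+(p[1]-S[1])*np.cos(a)).round(4),p[2].round(4),'F',o['force'].round(1),'t',o['time_s'])
E
python3 -c "
from h import *
ang()"
```

```text
red 133 line 0.112 fromaxis 0.157
green 92 line 0.981 fromaxis 1.017
lever 291 0.256 far [0.15731941 0.21582006] [0.1460139 0.2173479]
tcp ctrl x,y,z -0.1548 0.0025 0.1236 F [-26.7   4.2   4. ] t 13.9
```

Request:
arm_command([
  [[0,2,-6],0],
  [[0,4,-12],0],
  [[0,6,-18],0],
  [[0,9,-24],0],
  [[0,12,-29],0],
])

```text
time_s: 14.4
tool_pos: [0.5269, -0.1321, 0.151]
tool_rot: [-177.8, 0.0, 82.9]
force: [-36.2, 4.8, 7.7]
grip_width: 0.0002
grasp_force: 19.0
```

```bash
python3 -c "
from h import *
ang()"
```

```text
red 128 line 0.092 fromaxis 0.153
green 96 line 0.981 fromaxis 1.017
lever 278 0.401 far [0.14455427 0.24466707] [0.14455427 0.24466707]
tcp ctrl x,y,z -0.1462 0.0025 0.1518 F [-36.9   5.7   8.2] t 14.45
```

Request:
arm_command([
  [[0,0,-5],0],
  [[0,1,-10],0],
  [[0,4,-16],0],
  [[0,7,-21],0],
  [[0,10,-26],0],
])

```text
time_s: 14.95
tool_pos: [0.5417, -0.134, 0.1796]
tool_rot: [-178.4, 0.1, 82.9]
force: [-28.7, 4.2, 10.9]
grip_width: 0.0001
grasp_force: 14.3
```

```bash
python3 -c "
from h import *
ang()"
```

```text
red 118 line 0.28 fromaxis 0.342
green 93 line 0.981 fromaxis 1.017
lever 225 0.6 far [0.17059392 0.27334931] [0.13007158 0.27369937]
tcp ctrl x,y,z -0.1307 0.0025 0.1808 F [-29.1   3.9  13.4] t 15.0
```

Request:
arm_command([
  [[0,2,-8],0],
  [[0,5,-13],0],
  [[0,9,-18],0],
  [[0,13,-22],0],
  [[0,17,-27],0],
])

```text
time_s: 15.5
tool_pos: [0.5657, -0.1371, 0.2084]
tool_rot: [-179.4, 0.0, 82.9]
force: [-9.6, 1.4, 0.7]
grip_width: 0.0004
grasp_force: 4.7
```

```bash
python3 -c "
from h import *
ang()"
```

```text
red 90 line 0.532 fromaxis 0.591
green 96 line 0.974 fromaxis 1.016
lever 128 0.825 far [0.10172782 0.22979514] [0.09761485 0.23543628]
tcp ctrl x,y,z -0.1061 0.0025 0.2094 F [-9.3  0.8  4.3] t 15.55
```

Request:
arm_command([
  [[0,5,-4],0],
  [[0,10,-8],0],
  [[0,15,-11],0],
  [[0,20,-14],0],
  [[0,25,-17],0],
])

```text
time_s: 16.05
tool_pos: [0.5918, -0.1403, 0.2268]
tool_rot: [-179.6, 0.1, 82.9]
force: [-9.8, 0.6, 7.2]
grip_width: 0.0002
grasp_force: 5.3
```

```bash
python3 -c "
from h import *
ang()"
```

```text
red 44 line 0.792 fromaxis 0.798
green 102 line 0.981 fromaxis 1.017
lever 98 1.05 far [0.07642996 0.24203084] [0.07314721 0.24893802]
tcp ctrl x,y,z -0.08 0.0026 0.2273 F [-9.8  0.9  5.6] t 16.1
```

Request:
arm_command([
  [[0,4,-2],0],
  [[0,8,-4],0],
  [[0,12,-6],0],
  [[0,16,-8],0],
  [[0,20,-9],0],
])

```text
time_s: 16.6
tool_pos: [0.6128, -0.1429, 0.2362]
tool_rot: [-179.8, 0.1, 82.9]
force: [-8.1, 1.0, 6.7]
grip_width: 0.0004
grasp_force: 4.2
```

```bash
sed -i "s/def ang():/def ang(n='side'):/; s/grab('side'); P=pts(d,c,c\['T'\]); H,s,V/grab(n); P=pts(d,c,c['T']); H,s,V/; s/f=q\[np/print(q[q[:,1].argmax()],np.median(P[m][:,1])); f=q[np/" h.py; python3 -c "
from h import *
ang(); ang('top')
a=pickle.load(open('top.pkl','rb'))[0]; b=pickle.load(open('side.pkl','rb'))[0]
cv2.imwrite('pics/f1.png',np.hstack([cv2.resize(a[120:220,320:420],(400,400),interpolation=2),cv2.resize(b[110:230,250:370],(400,400),interpolation=2)]))"
```

```text
red few
[0.06950556 0.22144324] -0.048888311063953305
green 102 line 0.977 fromaxis 1.016
lever 120 1.292 far [0.0548464  0.25210458] [0.0494336  0.25556657]
tcp ctrl x,y,z -0.0593 0.0026 0.2363 F [-6.3  0.2  5.2] t 16.65
[0.07047661 0.20911215] -0.07545361338089462
red 65 line 0.914 fromaxis 0.998
[0.07477445 0.22322689] -0.05706088858518833
green 105 line 0.968 fromaxis 1.05
lever 37 1.202 far [0.05015551 0.2451451 ] [0.04324804 0.25174886]
tcp ctrl x,y,z -0.0596 0.0026 0.2361 F [-8.5  0.4  5.8] t 16.7
```

View pics/f1.png

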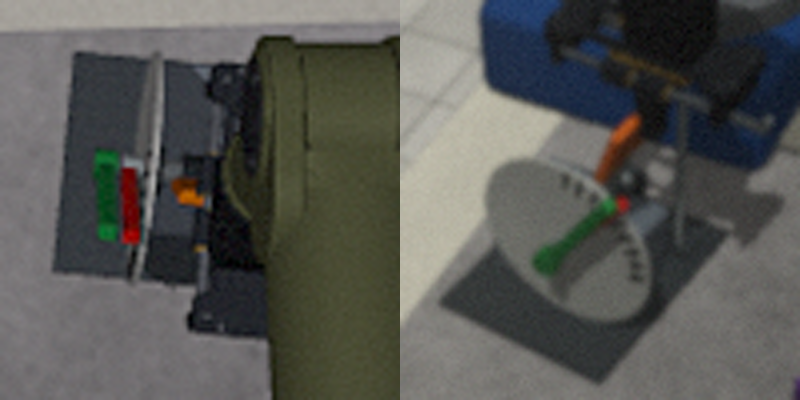

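Request:
arm_command([
  [[0,2,-1],0],
  [[0,4,-2],0],
  [[0,6,-2],0],
  [[0,7,-2],0],
  [[0,7,-2],0],
])

```text
time_s: 17.2
tool_pos: [0.62, -0.1438, 0.2381]
tool_rot: [-179.8, 0.0, 82.9]
force: [-7.2, 0.7, 4.4]
grip_width: 0.0006
grasp_force: 3.6
```

```bash
python3 -c "
from h import *
ang('top')"
```

```text
[0.06803362 0.2130962 ] -0.07583905491003835
red 64 line 0.978 fromaxis 1.044
[0.07111764 0.2231089 ] -0.05711853974963621
green 106 line 0.979 fromaxis 1.049
lever 34 1.311 far [0.04305416 0.24909669] [0.03739183 0.2554984 ]
tcp ctrl x,y,z -0.0528 0.0026 0.238 F [-7.7  0.8  4.8] t 17.25
```

Request:
arm_command([
  [[0,-5,1],0],
  [[0,-10,2],0],
  [[0,-15,4],0],
  [[0,-20,7],0],
  [[0,-25,10],0],
])

```text
time_s: 17.75
tool_pos: [0.5965, -0.1406, 0.2278]
tool_rot: [179.9, 0.0, 82.9]
force: [-2.8, -0.2, 2.4]
grip_width: 0.0003
grasp_force: 1.4
```

Request:
arm_command([
  [[0,-5,3],0],
  [[0,-10,6],0],
  [[0,-15,9],0],
  [[0,-20,12],0],
  [[0,-25,15],0],
])

```text
time_s: 18.25
tool_pos: [0.5717, -0.1375, 0.2122]
tool_rot: [180.0, -0.0, 83.0]
force: [0.1, 0.1, -0.0]
grip_width: 0.0005
grasp_force: 0.0
```

Request:
arm_command([
  [[0,-10,0],0],
  [[0,-20,0],0],
  [[0,-35,0],0],
  [[0,-50,0],0],
  [[0,-65,0],0],
])

```text
time_s: 18.75
tool_pos: [0.5063, -0.1294, 0.2127]
tool_rot: [180.0, 0.0, 83.0]
force: [0.2, -0.3, 0.3]
grip_width: 0.0007
grasp_force: 0.0
```

```bash
python3 -c "
from h import *
ang('top')
ang()"
```

```text
[0.06781723 0.21362989] -0.07550126656971952
red 64 line 0.974 fromaxis 1.047
[0.07124476 0.22391555] -0.057107102796083456
green 104 line 0.965 fromaxis 1.049
lever 123 1.001 far [0.08179796 0.22884321] [0.07708808 0.2375016 ]
tcp ctrl x,y,z -0.1694 0.0026 0.2126 F [-2.8  1.2 -0.2] t 18.8
red few
[0.06929918 0.22091176] -0.0485777165287013
green 96 line 0.973 fromaxis 1.016
lever 104 0.973 far [0.08088503 0.22943221] [0.07868388 0.23743024]
tcp ctrl x,y,z -0.168 0.0023 0.2128 F [ 0.4  0.6 -1.1] t 18.85
```

Needle and bar agree to about 0.01 rad, and the lever is released and clear. I'll take one last look at the rack before handing in.

Request:
arm_command([
  [[0,-5,-20],0],
  [[0,-10,-40],0],
  [[0,-10,-40],0],
  [[0,-10,-40],0],
  [[0,-10,-40],0],
])

```text
time_s: 19.35
tool_pos: [0.4972, -0.1283, 0.2516]
tool_rot: [-179.9, -0.0, 83.0]
force: [0.4, -0.3, -0.5]
grip_width: 0.0005
grasp_force: 0.0
```

```bash
python3 -c "
from h import *
ang('top')
im=grab('side')[0]; cv2.imwrite('pics/end.png',cv2.resize(im[100:380,180:460],(600,600)))"
```

```text
[0.06464501 0.21297354] -0.07553063975875673
red 63 line 0.955 fromaxis 1.04
[0.07146399 0.22530669] -0.05695499056338231
green 105 line 0.967 fromaxis 1.048
lever 176 1.004 far [0.08238738 0.2307983 ] [0.07938287 0.23865257]
tcp ctrl x,y,z -0.1766 0.0026 0.2515 F [-0.3 -0.5 -0.1] t 19.4
```

View pics/end.png

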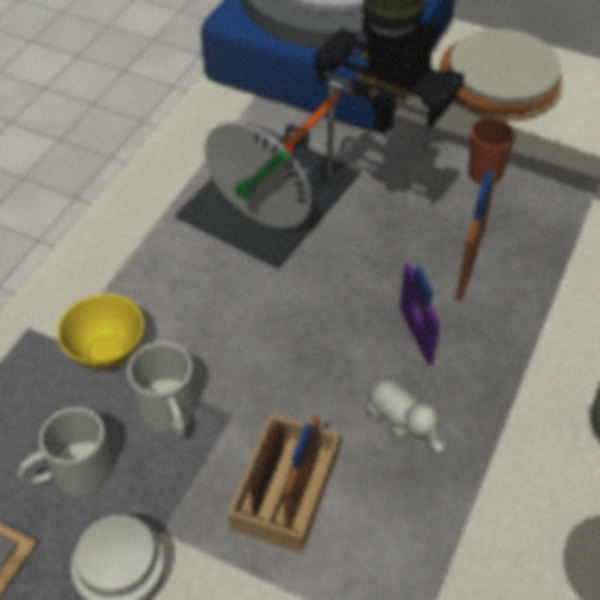

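The picture shows the template standing in the front bay at about (300,465). The needle is hidden behind the green bar at (265,170), and the pottery is where it was.

```bash
python3 -c "
from cell import env
print(env.sign_off())"
```

```text
the job is handed in; nothing more can be done
None
```

The job is handed in at about 19 s: the template stands released in the free front bay, the needle measures about 0.01 rad from the green bar with the lever let go, and the pottery looked undisturbed in the last picture; sign-off returned no verdict.

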